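# Cover the sample jar and index it to the reader

### The job

Put the blue lid on the open amber jar so that it sits seated and level, and let go of it. Then pull up the red lock knob of the slide, move the carriage exactly one hole, to the side where the white reader with the green top stands, so that the jar stands in front of the reader, and let the pin drop fully into that hole. Finish while still gripping the red knob with the pin fully home, and leave the tube rack, the bottle and the tip box where they are.

Things in the scene. Friction and masses are not known exactly. Their poses are not given: they have to be found in the camera images.
- lid: Loose blue lid, about 90 g, upright on the bench to one side of the slide. Plug 62 mm across, 5 mm high underneath; on it a disc 86 mm across, 5 mm thick; on that a white knob 22 mm across, 24 mm high; 34 mm in all. Origin: centre of the plug's underside; z up. Seated on the jar, its origin is 5 mm below the rim.
- jar_rim (a point): Centre of the mouth of the open amber jar, 86 mm above the bench. The jar (78 mm outside, 70 mm inside, 50 mm high) is fixed on the blue carriage (plate 150 by 90 mm, top 36 mm above the bench), 90 mm from the lock knob across the slide. Axes as rail.
- rail: Fixed indexing slide, base 160 (its x) by 320 (its y) by 12 mm. Origin: centre of its underside; y along the slide, x across it away from the robot, z up. At x = -45 mm a steel strip, its top 24 mm above the bench, has five 11 mm holes at y = -100, -50, 0, 50, 100 mm. The carriage always starts locked in the middle hole.
- carriage (a joint): Position of the carriage along the slide in m: 0 in the middle hole, growing to the rail's +y, end stops at -0.107 and +0.107. Holes at -0.10, -0.05, 0, 0.05, 0.10. It has about 2 N of friction and cannot move (beyond 2 mm of play) while the pin is in a hole.
- plunger (a joint): Lift of the lock plunger in m: 0 with the pin fully home in a hole, end stop at 0.018. The 8 mm round-nosed pin is 10 mm deep when home; lift it at least 12 mm to move the carriage. A spring pushes it down (3 N at home, 6 N fully up) and it snaps into a hole that it meets; between holes it rests on the strip at 0.010.
- lock_knob: Red upright round knob of the lock plunger, 26 mm across and 24 mm high. Origin: centre of its underside, 54 mm above the bench when the pin is home (rises with plunger); 1.5 to 2 mm above a steel collar 26 mm across. It rides on the carriage: pushing it sideways moves the carriage when the pin is out. It does not turn.
- reader: Fixed white optical reader with green top and dark lens, 50 by 46 by 81 mm, behind the slide (far side from the robot), its centre level with the hole 50 mm to one side of the middle hole (at the rail's y = +50 or -50 mm, x = 135 mm). Origin: centre of its underside; axes as rail.
- dryer: Fixed black block with an orange round cap, 50 by 46 by 68 mm, at the other side's hole (the wrong side). Origin: centre of its underside.
- rack: Loose orange tube rack, 70 by 70 by 56 mm, on the bench at the other side of the slide from the lid; leave it. Origin: centre of its underside.
- bottle: Loose clear bottle with blue cap, 70 mm across and 150 mm high, behind to one side; leave it. Origin: centre of its underside.
- tip_box: Loose yellow box with white lid, 87 by 122 by 68 mm, behind to the other side; leave it. Origin: centre of its underside.

How it is judged (in metres and radians):
On the way, in this order (a step that is already met when the one before it is completed fails the run):
1. the lid sits seated and level on the jar, released, with the carriage still locked in the middle hole (horizontal distance between lid and jar_rim below 0.007 m and z of lid in the frame of jar_rim between -0.0085 and -0.0025 m and angle between lid's own z axis and vertical below 0.05 rad and contact force between the fingers and lid below 0.1 N and value of joint plunger below 0.0025 m and value of joint carriage between -0.006 and 0.006 m), for 0.2 s.
2. the lock knob is pulled up so that the pin is clear of the hole (value of joint plunger above 0.0105 m), for 0.1 s.
At the end, for the whole second after the job is handed in: Lid untouched on the jar: within 7 mm of centre, plug 2.5 to 8.5 mm below the rim, tilt under 0.05 rad. Carriage at rest, jar within 5 mm of level with the reader along the slide. Plunger within 2.5 mm of home, fingers holding the red knob with over 2 N (horizontal distance between lid and jar_rim below 0.007 m and z of lid in the frame of jar_rim between -0.0085 and -0.0025 m and angle between lid's own z axis and vertical below 0.05 rad and contact force between the fingers and lid below 0.1 N and value of joint plunger below 0.0025 m and y of jar_rim in the frame of reader between -0.005 and 0.005 m and velocity of joint carriage between -0.01 and 0.01 m/s and contact force between the fingers and lock_knob above 2 N); the arm keeps its last pose, push and grip.
It fails at once if the rack is moved by more than 20 mm (distance of rack from where it was at the start of the episode above 0.02 m).
It fails at once if the bottle is moved by more than 20 mm (distance of bottle from where it was at the start of the episode above 0.02 m).
It fails at once if the tip box is moved by more than 20 mm (distance of tip_box from where it was at the start of the episode above 0.02 m).
It also fails if it takes over 51 s, if anything falls off the work surface, if the arm or the gripper's body presses on something with over 40 N, if the wrist force passes 120 N, or if a joint passes its speed limit or range.

### The arm

A 6-joint arm with a two-finger parallel gripper is mounted at the origin on the work surface. World frame = base frame: x ahead of the robot, y to its left, z up, the work surface at z = 0. Lengths are in mm, angles in rad, forces in N, time in s.
With the tool pointing down it reaches from about 275 to 850 mm from the base axis. Payload 5.2 kg.
Tool frame: the origin (TCP) lies midway between the tips of the shut fingers; the grasp point (between the pads) lies 19 mm behind it; z points along the fingers, y is the line along which they close (so a half turn about z gives the same grasp; the last joint's range is limited). The gripper opens to 85 mm and grips with 20 to 120 N. Pads are 22 mm wide; open, the fingers measure 114 mm over their backs; the gripper's body (76 mm by 85 mm) begins 54 mm behind the grasp point. The pads swing forward as they close: fully open they stand 13 mm farther back than shut.
Start: joints at [-1.437, 0.259, 1.535, -0, 1.348, -0.203], TCP at [181.779, -519.097, 231.31] pointing down, gripper open.
Joint ranges: [-3.14, 3.14], [-0.91, 2.08], [0.19, 2.58], [-1.22, 4.36], [0.22, 2.71], [-3.12, 3.12]. Speed limits (rad/s): [2.57, 2.57, 3.14, 3.14, 3.14, 3.14].

### API

Orientations are given as [roll, pitch, yaw] about the fixed x, y, z axes, in that order (R = Rz(yaw) Ry(pitch) Rx(roll)).
In Python, from rig import bot gives the robot as it stands.
- The arm moves only by the tool send_rows, never from a script. Its argument "increments" is a list that holds one entry, the list of rows, each a list of 6 numbers: the shift along the tool's x, y, z in units of 20 mm (1.0 is 20 mm), then the turn, a rotation vector about the tool's x, y, z in units of 0.12 rad (1.0 is 0.12 rad). In form: [[[tx, ty, tz, wx, wy, wz], ...]]. A call has 1 to 20 rows; each row shifts and turns the commanded pose from where the row before left it, along the tool's axes as they then stand; what a row does not reach is not made up. A row lasts 1/12 s, in which the tool goes at most 41.7 mm and 7.16 degrees, less where a joint would pass 70% of its speed; a pose out of reach is approached as far as the arm can. A call with a number of a shift or a turn outside -1 to 1 is refused whole. A call with a gripper value outside its range is refused whole. "hand" is the finger opening in mm, from 0 to 85.4, set as the call begins (left out, the last holds). The fingers move at their own pace and stop on an object; "force" is the grip in N (left out, the last holds). Time passes only in rows, so rows that do not move let the fingers close. It gives the time, the measured TCP pose, the force, the opening and the grip force at its end, in the units of the state.
- bot.get_obs(): the state, without advancing time (a new reading comes with each control period).
- bot.get_image(name): name is "side" or "top"; returns the picture (384x512x3 uint8, red, green, blue); there is no depth.
- bot.camera_info(name): a dict with "intrinsics" (3x3 intrinsics, pixels), "dist_coeffs" ([k1, k2, p1, p2, k3] as OpenCV has them; the pictures are not rectified), "R" (3x3) and "t" (3): a world point X has camera coordinates R X + t. Camera axes: x right, y down, z forward; pixel columns grow to the right and rows downward; lengths in mm; the calibration is good to about 2 mm. A picture is of the moment at which its call begins. camera_info takes no time and is no camera call.
- bot.hand_in(): hands the job in; it is judged then, once.
The state is a dict: "time_s": time; "qpos": joint angles; "qvel": joint speeds; "tau": joint torques, N m; "tool_pos": TCP position; "ee_rot": TCP orientation; "force": force on the tool from outside, world axes, zero at the start; "torque": the same for the moment, N m; "grip_width": finger opening in mm; "grip_force": force on a finger pad.
Only numpy, scipy, OpenCV 4.12 (cv2) and the standard library are available. Lean on these libraries where they do the work, as an engineer would, in place of code of your own. Each camera call takes 0.05 s, during which the arm holds its last target. There are 200 camera calls.

## Working session

There is one attempt and no reset: what is moved stays moved. The work goes in short steps, Python scripts to look and compute and a tool call to move; the robot and the scene stay as the last step left them, time stands still between calls to the robot, and variables do not carry over. Pictures are saved under pics/ and viewed, at most 10 in all, crops included, and the job is handed in when it is done.

Besides the shell and the picture viewer there is one more tool, called after "Call:" in YAML: its name, and indented under it one key for each argument. send_rows: Moves the arm, as the interface text tells. Its arguments: {"type":"object","properties":{"increments":{"type":"array"},"hand":{"type":"number"},"force":{"type":"number"}},"required":["increments"]}

```bash
mkdir -p pics; python3 - <<'E'
from rig import bot
import cv2,numpy as np
for n in("top","side"):
    im=bot.get_image(n); cv2.imwrite(f"pics/{n}0.png",im[:,:,::-1]); c=bot.camera_info(n); print(n,c)
print(bot.get_obs())
E
```

```text
top {'intrinsics': array([[414.14163965,   0.        , 251.43281212],
       [  0.        , 414.14163965, 191.36420422],
       [  0.        ,   0.        ,   1.        ]]), 'dist_coeffs': array([-0.12262781,  0.        ,  0.        ,  0.        ,  0.        ]), 'R': array([[-0.01229631, -0.99945272, -0.03070933],
       [-0.99768847,  0.0143157 , -0.06642875],
       [ 0.06683203,  0.02982152, -0.99731848]]), 't': array([  24.47659024,  593.6031191 , 1053.04285642])}
side {'intrinsics': array([[431.05375925,   0.        , 256.75365213],
       [  0.        , 431.05375925, 199.90717112],
       [  0.        ,   0.        ,   1.        ]]), 'dist_coeffs': array([0.01582642, 0.        , 0.        , 0.        , 0.        ]), 'R': array([[ 0.97769798, -0.20997558,  0.00411346],
       [-0.11002153, -0.52877447, -0.84160135],
       [ 0.17889082,  0.82237937, -0.54008356]]), 't': array([-556.50327651,  153.0597434 , 1031.26614269])}
{'time_s': 0.1, 'qpos': array([-1.43681416e+00,  2.59253661e-01,  1.53596164e+00, -1.25732046e-05,
        1.34800495e+00, -2.02782262e-01]), 'qvel': array([ 0.00066168, -0.00194973, -0.00388502,  0.00015105, -0.00088113,
       -0.00061251]), 'tau': array([ 2.25980519e-03, -4.46969140e+01, -2.91249561e+01, -2.00022318e-04,
        6.31364193e-03, -1.52957817e-06]), 'tool_pos': array([ 181.7023414 , -518.62079804,  230.5715046 ]), 'ee_rot': array([-3.13999594e+00, -3.15783444e-04,  3.36766968e-01]), 'force': array([-0.90651691, -0.32317493, -0.57927936]), 'torque': array([ 0.01619275, -0.03252537,  0.01663672]), 'grip_force': 0.0, 'grip_width': 85.58952316955597}
```

View pics/top0.png

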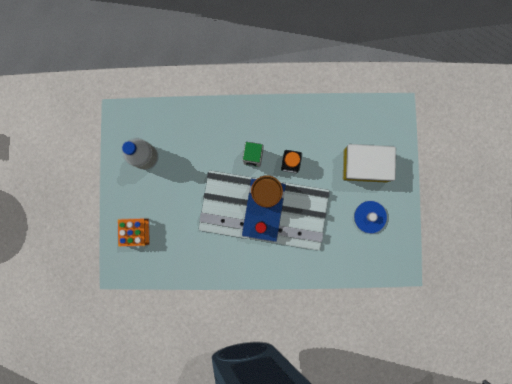

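View pics/side0.png

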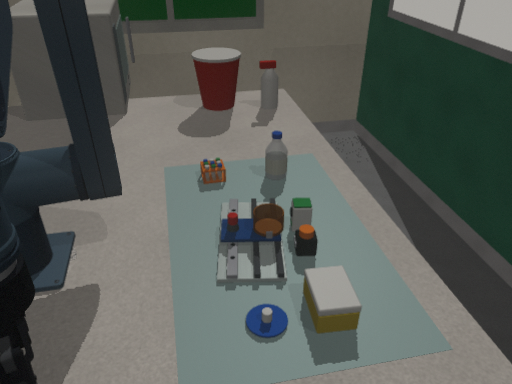

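The top view shows the lid at (371,217), the jar at (267,192), the red knob at (261,228), the green reader top at (253,153) and the orange dryer cap at (292,160). The reader is therefore on the +y side. The side view agrees, with the lid at (267,320) and the red knob at (232,220).

```bash
cat > h.py <<'E'
import cv2,numpy as np
from rig import bot
def ray(n,uv):
    c=bot.camera_info(n);p=cv2.undistortPoints(np.array([[uv]],float),c["intrinsics"],c["dist_coeffs"])[0,0]
    R=c["R"];return -R.T@c["t"],R.T@np.array([p[0],p[1],1])
def plane(n,uv,z):
    o,d=ray(n,uv);return o+d*(z-o[2])/d[2]
def tri(a,b):
    o1,d1=ray("top",a);o2,d2=ray("side",b)
    d1=d1/np.linalg.norm(d1);d2=d2/np.linalg.norm(d2)
    s=np.linalg.lstsq(np.c_[d1,-d2],o2-o1,rcond=None)[0];p=o1+s[0]*d1;q=o2+s[1]*d2
    return (p+q)/2,np.linalg.norm(p-q)
def blob(im,lo,hi,box):
    h=cv2.cvtColor(im,cv2.COLOR_RGB2HSV);m=cv2.inRange(h,np.array(lo),np.array(hi))
    k=np.zeros_like(m);x0,y0,x1,y1=box;k[y0:y1,x0:x1]=m[y0:y1,x0:x1]
    c=max(cv2.findContours(k,cv2.RETR_EXTERNAL,cv2.CHAIN_APPROX_NONE)[0],key=cv2.contourArea)
    M=cv2.moments(c);return (M["m10"]/M["m00"],M["m01"]/M["m00"]),c
E
python3 - <<'E'
from h import *
np.set_printoptions(precision=1,suppress=True)
t=cv2.imread("pics/top0.png")[:,:,::-1].copy();s=cv2.imread("pics/side0.png")[:,:,::-1].copy()
def show(name,n,im,lo,hi,box,z):
    uv,c=blob(im,lo,hi,box);e=cv2.fitEllipse(c)
    P=plane(n,uv,z);Pe=plane(n,e[0],z)
    cw=np.array([plane(n,tuple(p[0].astype(float)),z)[:2] for p in c],np.float32)
    print(name,n,np.array(uv),"world",P,"ell",Pe,"minrect",cv2.minAreaRect(cw), "A",cv2.contourArea(c));return uv
B=([105,120,60],[130,255,255]);R=([0,150,80],[4,255,255]);O=([0,120,40],[18,255,255]);G=([45,100,40],[85,255,255]);W=([0,0,140],[180,70,255])
show("lid disc","top",t,*B,(345,190,400,240),10)
show("lid disc","side",s,*B,(235,295,300,345),10)
show("lid knob","top",t,*W,(362,208,382,226),34)
show("lid knob","side",s,*W,(256,303,278,324),34)
show("red","top",t,*R,(250,218,272,238),78)
show("red","side",s,*R,(222,208,244,235),70)
show("jar","top",t,*O,(245,170,285,212),86)
show("reader","top",t,*G,(235,135,270,170),81)
show("dryer","top",t,*O,(280,145,305,170),68)
show("plate","top",t,*B,(235,185,290,250),36)
# crops
a=np.vstack([np.hstack([cv2.resize(t[140:260,190:340],None,fx=2.6,fy=2.6,interpolation=2),cv2.resize(t[190:310,340:490][:,:],None,fx=2.6,fy=2.6,interpolation=2)]),])
b=cv2.resize(s[195:350,200:350],None,fx=2.6,fy=1.6,interpolation=2)
b=cv2.resize(b,(a.shape[1],280))
cv2.imwrite("pics/crop.png",np.vstack([a,b])[:,:,::-1])
E
```

```text
lid disc top [370.1 216.6] world [ 524.1 -292.3   10. ] ell [ 524.1 -292.3   10. ] minrect ((524.4352416992188, -292.0926818847656), (84.68090057373047, 80.89127349853516), 88.9407730102539) A 779.0
lid disc side [266.5 320.3] world [ 525.5 -297.5   10. ] ell [ 525.5 -297.5   10. ] minrect ((526.135498046875, -295.0979309082031), (83.80682373046875, 83.63821411132812), 78.09693145751953) A 1029.5
lid knob top [372.4 216.4] world [ 524.5 -292.    34. ] ell [ 524.4 -292.    34. ] minrect ((524.2071533203125, -292.25738525390625), (18.185462951660156, 17.858341217041016), 89.005126953125) A 42.5
lid knob side [266.7 310.8] world [ 526.2 -294.4   34. ] ell [ 526.1 -294.5   34. ] minrect ((526.26611328125, -294.0869140625), (16.199363708496094, 17.618539810180664), 24.760337829589844) A 41.5
red top [260.6 227. ] world [502.7  -6.4  78. ] ell [502.7  -6.4  78. ] minrect ((503.83868408203125, -6.220454216003418), (21.94629669189453, 21.906103134155273), 89.31669616699219) A 62.0
red side [232.1 215.4] world [505.4  -0.5  70. ] ell [505.3  -0.6  70. ] minrect ((505.0665283203125, -1.0198163986206055), (22.01555061340332, 20.273218154907227), 78.21732330322266) A 32.5
jar top [266.4 191. ] world [589.9 -21.8  86. ] ell [589.9 -21.8  86. ] minrect ((589.9225463867188, -22.019821166992188), (73.95331573486328, 73.99124145507812), 44.22419738769531) A 715.0
reader top [252.3 151.7] world [687.6  11.5  81. ] ell [687.5  11.7  81. ] minrect ((687.6693725585938, 11.40582275390625), (40.97133255004883, 44.85415267944336), 80.00728607177734) A 269.0
dryer top [291.8 159.1] world [669.6 -86.2  68. ] ell [669.6 -86.2  68. ] minrect ((669.8814697265625, -86.73377227783203), (38.73650360107422, 39.03809356689453), 44.18196105957031) A 188.0
plate top [261.5 220.7] world [517.9  -8.7  36. ] ell [524.2  -9.8  36. ] minrect ((526.8482055664062, -9.923946380615234), (89.31930541992188, 107.81536865234375), 79.63629150390625) A 1143.0
```

View pics/crop.png

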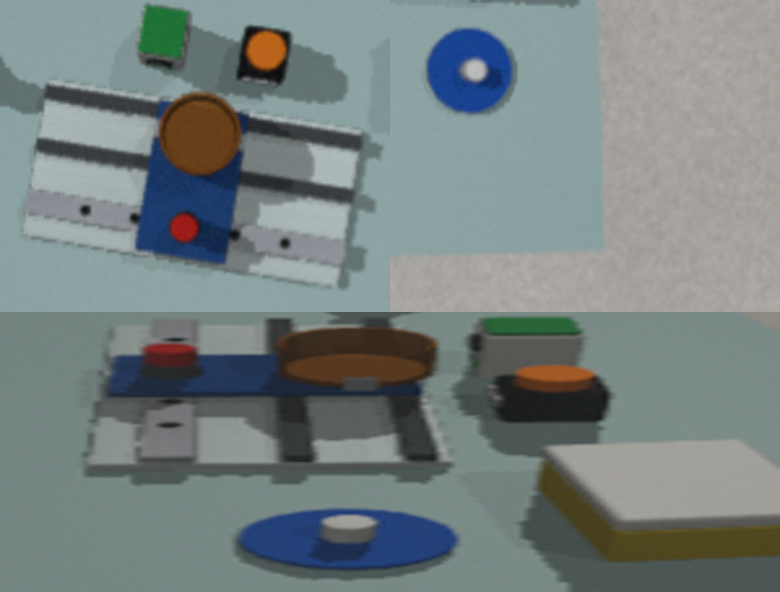

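Call:
send_rows:
  increments:
    - [[0,0,0,0,0,0.854],[0,0,0,0,0,0.854],[0,0,0,0,0,0.854],[0,0,0,0,0,0.854],[0,0,0,0,0,0.854],[0.9,-0.85,0,0,0,0],[0.9,-0.85,0,0,0,0],[0.9,-0.85,0,0,0,0],[0.9,-0.85,0,0,0,0],[0.9,-0.85,0,0,0,0],[0.9,-0.85,0,0,0,0],[0.9,-0.85,0,0,0,0],[0.9,-0.85,0,0,0,0],[0.9,-0.85,0,0,0,0],[0.9,-0.85,0,0,0,0],[0.9,-0.85,0,0,0,0],[0.9,-0.85,0,0,0,0],[0.9,-0.85,0,0,0,0],[0.9,-0.85,0,0,0,0],[0,0,0,0,0,0]]
  hand: 60
  force: 40

```text
time_s: 1.77
tool_pos: [474.4, -325.9, 230.7]
ee_rot: [-3.139, -0.001, -0.172]
force: [-0.7, 0.8, 0.6]
grip_width: 60.0
grip_force: 0.0
```

Call:
send_rows:
  increments:
    - [[0.54,-0.525,0,0,0,0],[0.54,-0.525,0,0,0,0],[0.54,-0.525,0,0,0,0],[0.54,-0.525,0,0,0,0],[0,0,0.8,0,0,0],[0,0,0.8,0,0,0],[0,0,0.8,0,0,0],[0,0,0.8,0,0,0],[0,0,0.8,0,0,0],[0,0,0.8,0,0,0],[0,0,0.8,0,0,0],[0,0,0.8,0,0,0],[0,0,0.8,0,0,0],[0,0,0.4,0,0,0],[0,0,0,0,0,0],[0,0,0,0,0,0]]

```text
time_s: 3.1
tool_pos: [521.2, -295.0, 79.1]
ee_rot: [-3.141, 0.001, -0.176]
force: [-0.3, -0.4, -0.1]
grip_width: 60.1
grip_force: 0.0
```

```bash
python3 - <<'E'
from h import *
t=bot.get_image("top");s=bot.get_image("side");o=bot.get_obs();print(o["tool_pos"],o["ee_rot"],o["time_s"])
a=cv2.resize(t[160:280,310:430],(400,400),interpolation=2);b=cv2.resize(s[240:360,205:325],(400,400),interpolation=2)
cv2.imwrite("pics/c2.png",np.hstack([a,b])[:,:,::-1])
E
```

```text
[ 521.93657316 -295.53400746   80.33488134] [ 3.14069430e+00 -1.44111790e-03 -1.75576373e-01] 3.2
```

View pics/c2.png

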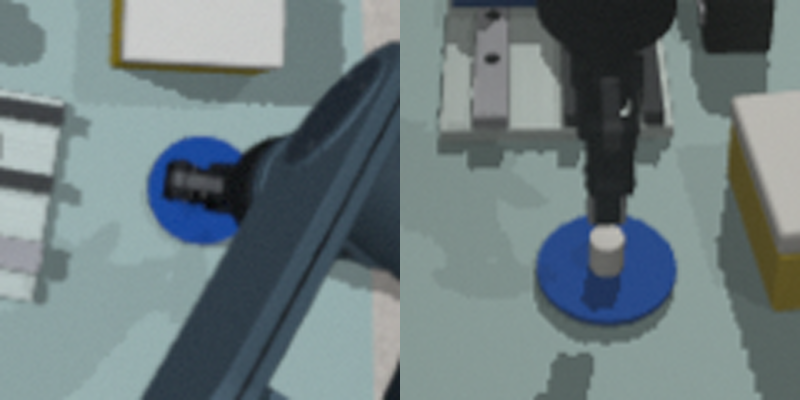

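The gripper is over the lid: the knob sits at the fingers' line in both crops, with the knob at about (607,250) in the right crop. I'll descend with a small correction.

Call:
send_rows:
  increments:
    - [[0.1,-0.15,0.5,0,0,0],[0,0,0.5,0,0,0],[0,0,0.5,0,0,0],[0,0,0.5,0,0,0],[0,0,0.5,0,0,0],[0,0,0.4,0,0,0],[0,0,0.2,0,0,0],[0,0,0.1,0,0,0],[0,0,0,0,0,0],[0,0,0,0,0,0],[0,0,0,0,0,0]]

```text
time_s: 4.12
tool_pos: [524.2, -292.7, 15.8]
ee_rot: [3.141, -0.001, -0.176]
force: [-0.9, -0.7, -0.3]
grip_width: 59.7
grip_force: 0.0
```

Call:
send_rows:
  increments:
    - [[0,0,0,0,0,0],[0,0,0,0,0,0],[0,0,0,0,0,0],[0,0,0,0,0,0],[0,0,0,0,0,0],[0,0,0,0,0,0],[0,0,0,0,0,0],[0,0,0,0,0,0],[0,0,0,0,0,0],[0,0,0,0,0,0]]
  hand: 10
  force: 40

```text
time_s: 4.95
tool_pos: [524.1, -292.6, 15.8]
ee_rot: [3.141, -0.001, -0.176]
force: [-1.1, 1.0, 5.1]
grip_width: 20.2
grip_force: 39.5
```

Call:
send_rows:
  increments:
    - [[0,0,-0.2,0,0,0],[0,0,-0.4,0,0,0],[0,0,-0.6,0,0,0],[0,0,-0.7,0,0,0],[0,0,-0.7,0,0,0],[0,0,-0.7,0,0,0],[0,0,-0.7,0,0,0],[0,0,-0.7,0,0,0],[0,0,-0.7,0,0,0],[0,0,-0.6,0,0,0],[0,0,-0.5,0,0,0],[0,0,-0.3,0,0,0],[0,0,0,0,0,0],[0,0,0,0,0,0]]

```text
time_s: 6.12
tool_pos: [523.8, -292.3, 151.5]
ee_rot: [3.141, -0.0, -0.176]
force: [0.2, -0.4, -2.0]
grip_width: 20.2
grip_force: 39.3
```

```bash
python3 - <<'E'
from h import *
t=bot.get_image("top");s=bot.get_image("side");o=bot.get_obs();print(o["tool_pos"],o["ee_rot"],o["grip_width"],o["force"])
a=cv2.resize(t[160:280,310:430],(400,400),interpolation=2);b=cv2.resize(s[200:320,205:325],(400,400),interpolation=2)
cv2.imwrite("pics/c3.png",np.hstack([a,b])[:,:,::-1])
B=([105,120,60],[130,255,255])
uv,c=blob(s,*B,(205,200,325,320));e=cv2.fitEllipse(c);print(e,plane("side",e[0],o["tool_pos"][2]-5.8))
E
```

```text
[ 523.37469646 -291.98806044  150.45409075] [-3.14076020e+00  1.43728647e-03 -1.75584904e-01] 20.442609763215604 [-0.32215652  0.04779984 -2.53198411]
((267.4677734375, 270.8125305175781), (29.565927505493164, 43.72118377685547), 92.4977035522461) [ 524.72140785 -299.04370909  144.65409075]
```

View pics/c3.png

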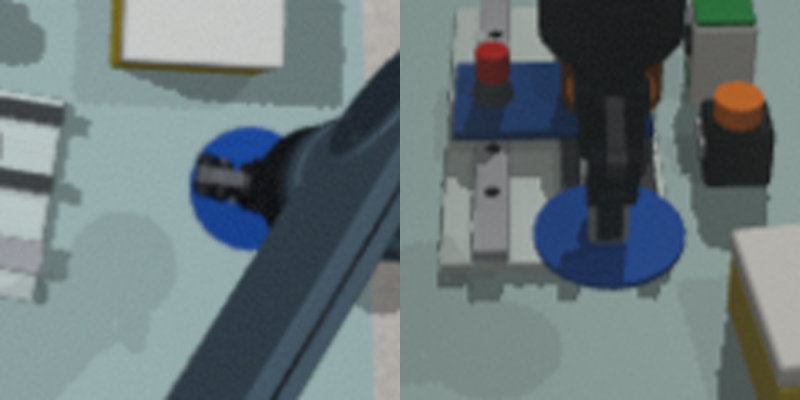

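The lid is held level, with its disc centred at about (267,271) in the side view. Next I'll carry it over the jar.

Call:
send_rows:
  increments:
    - [[0.05,-0.3,0,0,0,0],[0.05,-0.6,0,0,0,0],[0.05,-0.85,0,0,0,0],[0.05,-0.85,0,0,0,0],[0.05,-0.85,0,0,0,0],[0.05,-0.85,0,0,0,0],[0.05,-0.85,0,0,0,0],[0.05,-0.85,0,0,0,0],[0.05,-0.85,0,0,0,0],[0.05,-0.85,0,0,0,0],[0.05,-0.85,0,0,0,0],[0.05,-0.85,0,0,0,0],[0.05,-0.85,0,0,0,0],[0.05,-0.85,0,0,0,0],[0.05,-0.85,0,0,0,0],[0.05,-0.85,0,0,0,0],[0.05,-0.8,0,0,0,0],[0.06,-0.29,0,0,0,0],[0,0,0,0,0,0],[0,0,0,0,0,0]]

```text
time_s: 7.88
tool_pos: [590.1, -21.6, 151.0]
ee_rot: [3.141, 0.001, -0.174]
force: [0.1, -0.9, -1.1]
grip_width: 20.1
grip_force: 39.3
```

Call:
send_rows:
  increments:
    - [[0,0,0,0,0,0],[0,0,0,0,0,0],[0,0,0,0,0,0]]

```text
time_s: 8.13
tool_pos: [590.2, -22.9, 151.3]
ee_rot: [3.141, 0.0, -0.177]
force: [0.6, 0.4, -1.7]
grip_width: 20.4
grip_force: 39.3
```

```bash
python3 - <<'E'
from h import *
np.set_printoptions(precision=1,suppress=True)
t=bot.get_image("top");s=bot.get_image("side");o=bot.get_obs();P=o["tool_pos"];print(P,o["ee_rot"])
a=cv2.resize(t[130:250,210:330],(400,400),interpolation=2);b=cv2.resize(s[150:270,210:330],(400,400),interpolation=2)
cv2.imwrite("pics/c4.png",np.hstack([a,b])[:,:,::-1])
d=np.array([590.3-P[0],-21.9-P[1]]);print(d@[.9847,-.1741],d@[-.1741,-.9847])
# jar rim reference in first side image; brown ellipse
s0=cv2.imread("pics/side0.png")[:,:,::-1].copy()
uv,c=blob(s0,[0,120,40],[18,255,255],(248,200,290,245));e=cv2.boundingRect(c);print(e, plane("side",(e[0]+e[2]/2-.5,e[1]+e[3]/2),78))
E
```

```text
[590.2 -22.7 151.3] [ 3.1  0.  -0.2]
-0.06572003314264087 -0.8318072385451059
(254, 204, 30, 32) [587.5 -49.8  78. ]
```

View pics/c4.png

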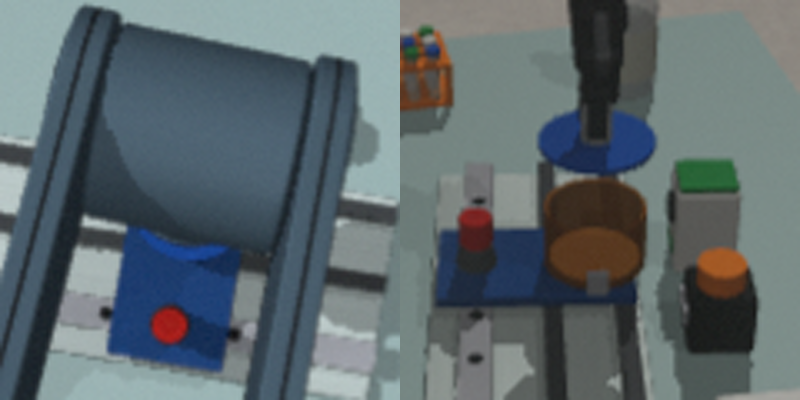

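The lid centre (597,142) is directly above the jar mouth (595,207) in the side crop, so I'll lower it.

Call:
send_rows:
  increments:
    - [[0,-0.02,0.4,0,0,0],[0,-0.02,0.4,0,0,0],[0,0,0.4,0,0,0],[0,0,0.4,0,0,0],[0,0,0.3,0,0,0],[0,0,0.2,0,0,0],[0,0,0.15,0,0,0],[0,0,0.1,0,0,0],[0,0,0.1,0,0,0],[0,0,0.1,0,0,0],[0,0,0.05,0,0,0],[0,0,0,0,0,0],[0,0,0,0,0,0],[0,0,0,0,0,0]]

```text
time_s: 9.4
tool_pos: [590.6, -21.3, 99.5]
ee_rot: [3.142, -0.0, -0.176]
force: [0.8, -0.0, -0.9]
grip_width: 20.0
grip_force: 39.3
```

Call:
send_rows:
  increments:
    - [[0,0,0.05,0,0,0],[0,0,0.05,0,0,0],[0,0,0,0,0,0],[0,0,0,0,0,0],[0,0,0,0,0,0]]

```text
time_s: 9.82
tool_pos: [590.4, -21.2, 97.3]
ee_rot: [3.142, 0.0, -0.176]
force: [-0.0, 0.3, -0.5]
grip_width: 20.6
grip_force: 39.3
```

Call:
send_rows:
  increments:
    - [[0,0,0.05,0,0,0],[0,0,0,0,0,0],[0,0,0,0,0,0],[0,0,0,0,0,0]]

```text
time_s: 10.15
tool_pos: [590.6, -21.2, 96.8]
ee_rot: [3.142, -0.001, -0.176]
force: [-1.7, 0.1, 5.0]
grip_width: 19.9
grip_force: 39.8
```

Contact. I'll release and rise.

Call:
send_rows:
  increments:
    - [[0,0,0,0,0,0],[0,0,0,0,0,0],[0,0,0,0,0,0],[0,0,0,0,0,0],[0,0,0,0,0,0],[0,0,0,0,0,0],[0,0,-0.2,0,0,0],[0,0,-0.4,0,0,0],[0,0,-0.5,0,0,0],[0,0,-0.5,0,0,0],[0,0,-0.5,0,0,0],[0,0,-0.5,0,0,0],[0,0,0,0,0,0]]
  hand: 55

```text
time_s: 11.23
tool_pos: [592.0, -21.6, 151.5]
ee_rot: [3.141, -0.005, -0.176]
force: [0.3, 0.4, 0.4]
grip_width: 55.0
grip_force: 0.0
```

```bash
python3 - <<'E'
from h import *
np.set_printoptions(precision=1,suppress=True)
t=bot.get_image("top");s=bot.get_image("side");o=bot.get_obs();P=o["tool_pos"];print(P,o["ee_rot"])
a=cv2.resize(t[130:250,210:330],(400,400),interpolation=2);b=cv2.resize(s[150:270,210:330],(400,400),interpolation=2)
cv2.imwrite("pics/c5.png",np.hstack([a,b])[:,:,::-1])
uv,c=blob(t,[0,150,80],[4,255,255],(250,218,272,238));print(plane("top",uv,78))
E
```

```text
[590.8 -21.3 149.2] [ 3.1 -0.  -0.2]
[502.5  -6.2  78. ]
```

View pics/c5.png

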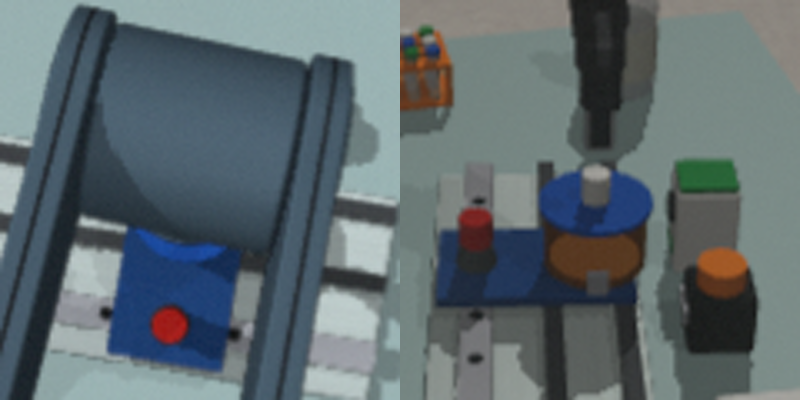

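The lid is seated level on the jar in the side crop, with its disc at (597,203) and the knob upright. Now the red knob.

Call:
send_rows:
  increments:
    - [[-0.5,0,0,0,0,0],[-0.8,0,0,0,0,0],[-0.8,0,0,0,0,0],[-0.8,0.02,0,0,0,0],[-0.8,0,0,0,0,0],[-0.6,0,0,0,0,0],[-0.2,0,0.1,0,0,0],[0,0,0.5,0,0,0],[0,0,0.7,0,0,0],[0,0,0.7,0,0,0],[0,0,0.7,0,0,0],[0,0,0.7,0,0,0],[0,0,0.5,0,0,0],[0,0,0.3,0,0,0],[0,0,0.2,0,0,0],[0,0,0.1,0,0,0],[0,0,0,0,0,0],[0,0,0,0,0,0],[0,0,0,0,0,0]]

```text
time_s: 12.92
tool_pos: [502.3, -6.0, 58.9]
ee_rot: [3.142, -0.001, -0.176]
force: [0.9, 0.2, 0.4]
grip_width: 54.9
grip_force: 0.0
```

Call:
send_rows:
  increments:
    - [[0,0,0,0,0,0],[0,0,0,0,0,0],[0,0,0,0,0,0],[0,0,0,0,0,0],[0,0,0,0,0,0],[0,0,0,0,0,0],[0,0,0,0,0,0],[0,0,0,0,0,0],[0,0,0,0,0,0]]
  hand: 10
  force: 50

```text
time_s: 13.67
tool_pos: [502.0, -5.9, 58.9]
ee_rot: [3.142, -0.001, -0.176]
force: [-1.6, 0.6, 6.6]
grip_width: 23.7
grip_force: 48.9
```

Gripped. I'll lift 15 mm.

Call:
send_rows:
  increments:
    - [[0,0,-0.15,0,0,0],[0,0,-0.15,0,0,0],[0,0,-0.15,0,0,0],[0,0,-0.15,0,0,0],[0,0,-0.15,0,0,0],[0,0,0,0,0,0],[0,0,0,0,0,0],[0,0,0,0,0,0]]

```text
time_s: 14.33
tool_pos: [501.9, -5.9, 73.3]
ee_rot: [-3.142, -0.0, -0.176]
force: [3.8, 0.3, -5.1]
grip_width: 23.9
grip_force: 49.3
```

Call:
send_rows:
  increments:
    - [[0,-0.05,0,0,0,0],[0,-0.1,0,0,0,0],[0,-0.15,0,0,0,0],[0,-0.2,0,0,0,0],[0,-0.25,0,0,0,0],[0,-0.25,0,0,0,0],[0,-0.25,0,0,0,0],[0,-0.25,0,0,0,0],[0,-0.25,0,0,0,0],[0,-0.25,0,0,0,0],[0,-0.2,0,0,0,0],[0,-0.15,0,0,0,0],[0,-0.1,0,0,0,0],[0,-0.05,0,0,0,0],[0,0,0,0,0,0],[0,0,0,0,0,0],[0,0,0,0,0,0]]

```text
time_s: 15.75
tool_pos: [510.9, 44.1, 73.4]
ee_rot: [-3.141, -0.001, -0.175]
force: [5.2, 0.5, -5.7]
grip_width: 23.8
grip_force: 49.4
```

Call:
send_rows:
  increments:
    - [[0,0,0.15,0,0,0],[0,0,0.15,0,0,0],[0,0,0.15,0,0,0],[0,0,0,0,0,0],[0,0,0,0,0,0],[0,0,0,0,0,0]]

```text
time_s: 16.25
tool_pos: [510.8, 43.6, 64.2]
ee_rot: [-3.141, -0.001, -0.176]
force: [5.1, 0.3, -4.7]
grip_width: 24.0
grip_force: 49.6
```

Call:
send_rows:
  increments:
    - [[0,0,0.1,0,0,0],[0,0,0.1,0,0,0],[0,0,0.07,0,0,0],[0,0,0,0,0,0],[0,0,0,0,0,0],[0,0,0,0,0,0],[0,0,0,0,0,0]]

```text
time_s: 16.83
tool_pos: [510.7, 43.3, 59.0]
ee_rot: [-3.142, -0.0, -0.176]
force: [4.8, 0.3, -1.5]
grip_width: 23.6
grip_force: 49.9
```

```bash
python3 - <<'E'
from h import *
np.set_printoptions(precision=1,suppress=True)
t=bot.get_image("top");s=bot.get_image("side");o=bot.get_obs();print(o["tool_pos"],o["force"],o["grip_force"])
a=cv2.resize(t[130:250,200:320],(400,400),interpolation=2);b=cv2.resize(s[150:270,210:330],(400,400),interpolation=2)
cv2.imwrite("pics/c6.png",np.hstack([a,b])[:,:,::-1])
uv,c=blob(t,[105,120,60],[130,255,255],(225,165,275,225));e=cv2.fitEllipse(c);print(e,plane("top",e[0],91))
E
```

```text
[510.7  43.3  59. ] [ 4.7  1.8 -1.7] 49.878896044101566
((246.27511596679688, 188.93089294433594), (36.46784973144531, 38.316219329833984), 143.02366638183594) [595.2  26.9  91. ]
```

View pics/c6.png

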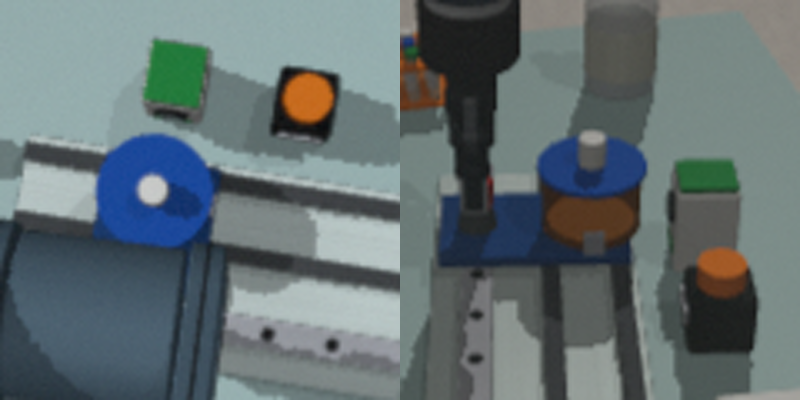

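The lid is level on the jar (knob at (152,190)), and the jar is in front of the green reader (178,75). I'll press slightly to make sure the pin is home.

Call:
send_rows:
  increments:
    - [[0,0,0.04,0,0,0],[0,0,0.03,0,0,0],[0,0,0,0,0,0],[0,0,0,0,0,0],[0,0,0,0,0,0],[0,0,0,0,0,0]]

```text
time_s: 17.43
tool_pos: [510.7, 43.3, 58.8]
ee_rot: [3.142, -0.001, -0.175]
force: [1.3, 1.8, 10.6]
grip_width: 23.9
grip_force: 51.1
```

```bash
python3 - <<'E'
from h import *
np.set_printoptions(precision=1,suppress=True)
t=bot.get_image("top");o=bot.get_obs();print(o["tool_pos"],o["force"],o["grip_force"])
uv,c=blob(t,[0,0,140],[180,70,255],(238,178,254,196));P=plane("top",uv,115);print(uv,P)
uv,c=blob(t,[45,100,40],[85,255,255],(235,135,270,170));Q=plane("top",uv,81);print(Q,(P-Q)[:2]@[.174,.985],(P-Q)[:2]@[.985,-.174])
E
```

```text
[510.7  43.3  58.8] [1.1 1.5 9.1] 51.11483623506501
(245.24398625429552, 186.33676975945014) [599.6  28.2 115. ]
[687.8  11.5  81. ] 1.1740354918181692 -89.70680834398325
```

```bash
python3 -c "
from rig import bot
print(bot.hand_in())"
```

```text
the job is handed in; nothing more can be done
None
```

I handed in the job at about 17.5 s with the lid level on the jar and the carriage one hole toward the reader (jar within about 1 mm of it); the pin is home and the gripper still holds the red knob at about 50 N, but no verdict came back.

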